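# Stand the amphora toe on the spring scale

## Robot

A 7-joint arm with a two-finger parallel gripper is mounted at the origin on the work surface. World frame = base frame: x ahead of the robot, y to its left, z up, the work surface at z = 0. Lengths are in m, angles in rad, forces in N, time in s.
With the tool pointing down it reaches from about 0.425 to 0.875 m from the base axis. Payload 4.7 kg.
Tool frame: the origin (TCP) lies at the very end of the fingers, on their centre line; the grasp point (between the pads) lies 19 mm behind it (ctrl.grasp_offset is the distance from the TCP to the grasp point, in m); z points along the fingers, y is the direction in which the jaws open and shut (so a half turn about z gives the same grasp; the last joint's range is limited). The gripper opens to 87 mm and grips with 3 to 60 N. Pads are 19 mm wide; open, the fingers measure 117 mm over their backs; the gripper's body (75 mm by 190 mm) begins 51 mm behind the grasp point.
Start: joints at [1.227, 0.321, -0.07, 1.45, 0.023, 1.371, -0.057], TCP at [0.228, -0.609, 0.223] pointing down, gripper open.
Joint ranges: [-2.86, 2.86], [-0.3, 2.09], [-1.38, 1.24], [0.06, 2.45], [-1.56, 4.7], [0.09, 2.05], [-2.69, 2.69]. Speed limits (rad/s): [2.57, 2.57, 3.14, 3.14, 3.14, 3.14, 3.14].

## Interface

Orientations are given as a rotation vector (axis times angle).
In Python, from bench import ctrl gives the robot as it stands.
- The arm moves only by the shell command python3 -m creep 'ROWS' [FORCE]. ROWS is JSON, a list that holds one entry, the list of rows, each a list of 7 numbers: the opening, from 0 (shut) to 1 (fully open), then the shift along the tool's x, y, z in mm, then the turn, a rotation vector about the tool's x, y, z in rad. In form: [[[grip, dx, dy, dz, rx, ry, rz], ...]]. A call has 1 to 5 rows; each row is the pose to reach, as a shift and turn from the pose commanded when the call began, along the tool's axes at that moment; what a row does not reach only later rows make up. A row lasts 1/10 s, in which the tool goes at most 50 mm and 8.59 degrees, less where a joint would pass 70% of its speed; a pose out of reach is approached as far as the arm can. A call with a gripper value outside its range is refused whole. The fingers move at their own pace and stop on an object; FORCE is the grip in N (left out, the last holds). Time passes only in rows, so rows that repeat a pose let the fingers close. It gives the time, the measured TCP pose, the force and the opening at its end, in the units of the state.
- ctrl.get_state(): the state, without advancing time (a new reading comes with each control period).
- ctrl.get_image(name): name is "scene" or "top"; returns the picture (420x560x3 uint8, red, green, blue); there is no depth.
- ctrl.camera_params(name): a dict with "K" (3x3 intrinsics, pixels), "pose" (4x4, takes a point from camera to world coordinates). Camera axes: x right, y down, z forward; pixel columns grow to the right and rows downward; lengths in m; the calibration is good to about 2 mm. A picture is of the moment at which its call begins. camera_params takes no time and is no camera call.
- ctrl.close_job(): hands the job in, once; it reports no verdict.
The state is a dict: "time": time; "joint_positions": joint angles; "qd": joint speeds; "joint_torque": joint torques, N m; "position": TCP position; "tool_rot": TCP orientation; "ft_force": force on the tool from outside, world axes, zero at the start; "torque": the same for the moment, N m; "grip_width": opening from 0.0 (shut) to 1.0 (fully open).
Only numpy, scipy, OpenCV 4.12 (cv2) and the standard library are available. Lean on these libraries where they do the work, as an engineer would, in place of code of your own. Each camera call takes 0.05 s, during which the arm holds its last target. There are 200 camera calls.

## Task

Weigh the amphora toe: take it from its sloping cradle and stand it upright on its narrow foot in the middle of the scale's pan. Slowly ease its whole weight onto the sprung pan before you open the fingers, so that the pan never jerks down, springs up or is pushed onto its stop, then let go slowly and see that the toe stays standing still. Do not let it fall over, and leave the crucible, the brush and the two rim shards where they are.

Things in the scene. Friction and masses are not known exactly. Their poses are not given: they have to be found in the camera images.
- toe_mid (a point): Buff amphora toe, round, 125 long, 0.20-0.54 kg (unknown). Foot 23 dia, flaring to 50 dia at 80 above the foot's underside; plain cylinder 50 dia from 80 to 125, free on both sides: grip it there, across the lean. Point: on its axis, 62.5 above the underside; z axis from foot to broad end. Centre of mass at 80: standing, it tips beyond 8 deg. Starts leaning 45 deg in the cradle, foot low
- cradle: Fixed grey plastic cradle, base plate 150 x 80 x 10; origin under it, on the bench. Its x axis is the horizontal direction in which the toe's broad end points (roughly away from the robot). The toe's foot sits on a small stop 45 behind the origin (-x), 55 above the bench; the broad end lies on two short rubber rails, narrower (42) than the toe. The toe simply lifts off upward
- scale: Fixed grey spring scale, housing 150 by 150 by 42 high, a graduated strip 60 high on its front; origin on the bench under the middle.
- pan_top (a point): Centre of the top of the scale's round steel pan, 110 in diameter, 105 above the bench when empty; z axis up.
- pan (a joint): How far the pan has sunk, m: 0 empty, 0.055 at its stop. Spring: 1 mm for each 0.15 N, so the toe sinks it by 13 to 35 mm depending on its weight; lightly damped. A jerk is pan movement faster than 0.045 m/s; pushed onto its stop means sunk beyond 0.050
- crucible_mid (a point): Bystander: white ceramic crucible, 52 in diameter at the rim, 44 high; the point is at its centre, half-way up.
- brush_mid (a point): Bystander: stubby bristle brush with beech handle lying on the bench, about 126 long, 32 wide, 18 high; the point is at the middle of it, its x axis runs from handle to bristles.
- shard_a_mid (a point): Bystander: pale grey curved rim shard, about 88 long and 40 high, standing on its rim edge; the point is at its middle.
- shard_b_mid (a point): Bystander: the lower pale grey rim shard, about 88 long and 28 high, standing on its rim edge; the point is at its middle.
There are look-alikes about, which are no part of the job. Of the things like the part that bears toe_mid, leave any that is green; of the rest the smaller one is meant.

How it is judged:
By the outcome, as a careful person would: the job done as asked, in the order asked, and still so for the second after the job is handed in, with the robot touching nothing.
It also fails if it takes over 54 s, if anything falls off the work surface, if the arm or the gripper's body presses on something with over 40 N, if the wrist force passes 120 N, or if a joint passes its speed limit or range.

## Working session

There is one attempt and no reset: what is moved stays moved. The work goes in short steps, Python scripts to look and compute and a shell command to move; the robot and the scene stay as the last step left them, time stands still between calls to the robot, and variables do not carry over. Pictures are saved under pics/ and viewed, about 8 in all and at most 12, crops included, and the job is handed in when it is done.

```bash
mkdir -p pics; ls; python3 - <<'E'
from bench import ctrl
import cv2,numpy as np
np.set_printoptions(precision=4,suppress=True)
for n in("scene","top"):
    im=ctrl.get_image(n); cv2.imwrite(f"pics/{n}0.png",im[:,:,::-1])
    p=ctrl.camera_params(n); print(n,np.array(p["K"]),np.array(p["pose"]))
s=ctrl.get_state(); print(s, ctrl.grasp_offset)
E
```

```text
pics
scene [[469.838    0.     281.9309]
 [  0.     469.838  206.3596]
 [  0.       0.       1.    ]] [[ 0.6407  0.5555 -0.53    1.0418]
 [ 0.7677 -0.46    0.446  -0.4776]
 [ 0.0039 -0.6927 -0.7212  0.7992]
 [ 0.      0.      0.      1.    ]]
top [[390.6433   0.     273.1058]
 [  0.     390.6433 215.2196]
 [  0.       0.       1.    ]] [[ 0.0268 -0.9808  0.1932  0.361 ]
 [-0.9996 -0.0268  0.0024 -0.0379]
 [ 0.0028 -0.1932 -0.9812  0.9906]
 [ 0.      0.      0.      1.    ]]
{'time': 0.1, 'joint_positions': array([ 1.2271,  0.3217, -0.0701,  1.4516,  0.0226,  1.3708, -0.0569]), 'qd': array([ 0.0004, -0.0012, -0.0009, -0.0022,  0.0005, -0.0004,  0.0001]), 'joint_torque': array([  0.0002, -49.2574,  -0.4055, -31.3401,  -0.064 ,   0.0395,
         0.0001]), 'position': array([ 0.2274, -0.6084,  0.2216]), 'tool_rot': array([-3.0898, -0.5587,  0.0006]), 'ft_force': array([ 0.1658,  0.3215, -1.2963]), 'torque': array([-0.0023,  0.0654,  0.0125]), 'grip_width': 1.001319454365297} 0.0187
```

View pics/scene0.png

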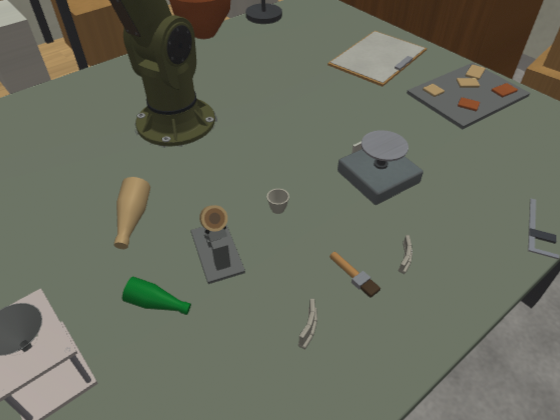

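View pics/top0.png

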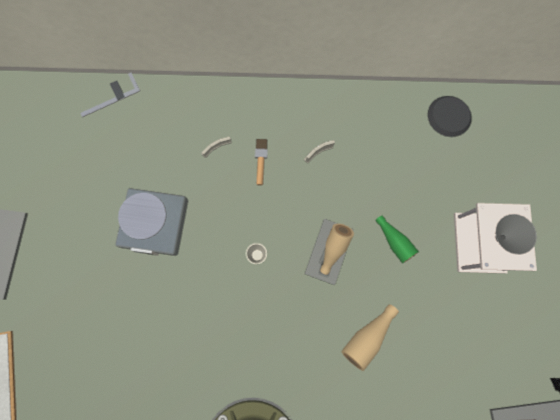

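Scene and top views: there are three toe-like things, given here as top-view pixels. They are the buff one in the grey cradle (335,250), a larger buff one lying on the bench (372,335) and a green one (397,240). The description rules out green and asks for the smaller of the rest, which is the one in the cradle. The dark grey scale is at (150,220). The beige one at (505,238) is a look-alike. Next, one close crop to check the choice.

```bash
python3 - <<'E'
import cv2,numpy as np
t=cv2.imread("pics/top0.png"); s=cv2.imread("pics/scene0.png")
f=lambda im,x,y,w,h:cv2.resize(im[y:y+h,x:x+w],(400,300),interpolation=cv2.INTER_CUBIC)
o=np.vstack([np.hstack([f(t,290,205,100,75),f(s,180,200,100,75)]),np.hstack([f(t,105,180,100,75),f(s,330,125,100,75)])])
cv2.imwrite("pics/crop1.png",o)
E
```

```text
(no output)
```

View pics/crop1.png

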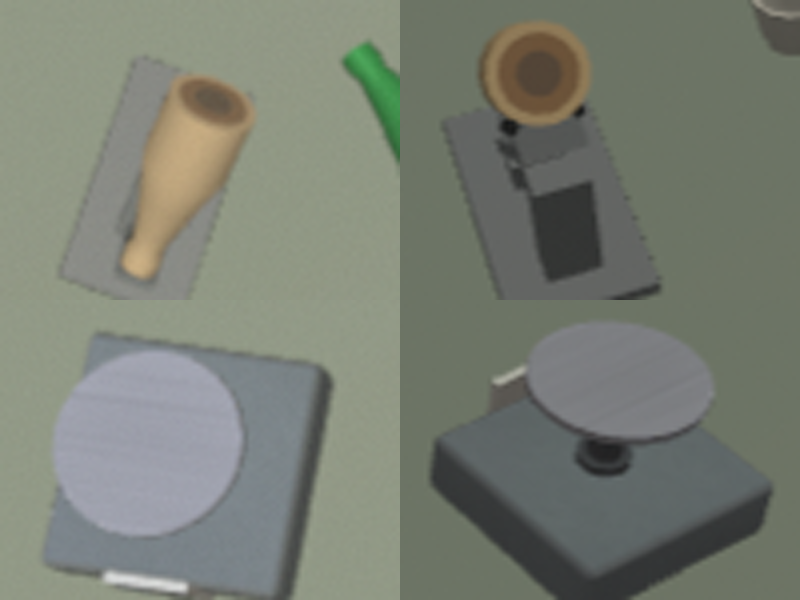

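The crop confirms it: the buff toe leans in the dark grey cradle, foot low, and the pan is clear. Next I fit the toe and pan poses to their masks in both views.

```bash
cat >h.py <<'E'
import cv2,numpy as np
from scipy.optimize import minimize,least_squares
from scipy.spatial.transform import Rotation as R
from bench import ctrl
np.set_printoptions(precision=4,suppress=True)
C={n:(np.array(ctrl.camera_params(n)["K"]),np.linalg.inv(np.array(ctrl.camera_params(n)["pose"]))) for n in("scene","top")}
def proj(n,P):
    K,T=C[n]; q=(np.atleast_2d(P)@T[:3,:3].T+T[:3,3])@K.T; return q[:,:2]/q[:,2:]
def onplane(n,uv,z):
    K,T=C[n]; M=np.linalg.inv(T); d=M[:3,:3]@np.linalg.solve(K,[*uv,1]); o=M[:3,3]; return o+d*(z-o[2])/d[2]
def toe_pts(top,ax):  # rings from broad end down
    u=np.cross(ax,[0,0,1.]); u=u/np.linalg.norm(u) if np.linalg.norm(u)>1e-6 else np.array([1.,0,0]); v=np.cross(ax,u); a=np.linspace(0,2*np.pi,40)
    return [top-ax*(.125-s)+r*(np.cos(a)[:,None]*u+np.sin(a)[:,None]*v) for s,r in((.125,.025),(.08,.025),(.05,.0199),(.025,.0157),(0,.0115))]
def sil(n,top,ax,S=4,shape=(420,560)):
    m=np.zeros((shape[0]*S,shape[1]*S),np.uint8); pr=[(proj(n,r)+.5)*S for r in toe_pts(top,ax)]
    for a,b in zip(pr,pr[1:]): cv2.fillConvexPoly(m,cv2.convexHull(np.vstack([a,b]).astype(np.float32)).astype(np.int32),255)
    return cv2.resize(m,shape[::-1],interpolation=cv2.INTER_AREA)/255.
def buff(im,box):  # im BGR
    h=cv2.cvtColor(im,cv2.COLOR_BGR2HSV); m=((h[...,0]>5)&(h[...,0]<25)&(h[...,1]>85)).astype(float)
    k=np.zeros_like(m); x,y,w,hh=box; k[y:y+hh,x:x+w]=1; return m*k
def axis(yaw,tilt): return np.array([np.sin(tilt)*np.cos(yaw),np.sin(tilt)*np.sin(yaw),np.cos(tilt)])
E
python3 - <<'E'
from h import *
M={"top":buff(cv2.imread("pics/top0.png"),(300,215,60,70)),"scene":buff(cv2.imread("pics/scene0.png"),(190,200,50,45))}
print({n:m.sum() for n,m in M.items()})
def tri(a,b):
    return least_squares(lambda P:np.r_[proj("top",P)[0]-a,proj("scene",P)[0]-b],[.5,-.2,.1]).x
t0=tri([343,230.75],[214.25,218.5]); print("rim tri",t0)
f0=onplane("top",[324.5,272.5],.055);print("foot",f0)
y0=np.arctan2(*(t0-f0)[[1,0]]);print("yaw0",np.degrees(y0))
for fixed in(True,False):
    c=lambda p:sum(np.abs(sil(n,p[:3]/1000,axis(p[3]/100,np.pi/4 if fixed else p[4]/100))-M[n]).sum() for n in M)
    p0=np.r_[t0*1000,y0*100,78.5]
    r=minimize(c,p0,method="Nelder-Mead",options=dict(initial_simplex=np.vstack([p0]+[p0+np.eye(5)[i]*8 for i in range(5)]),maxiter=500))
    p=r.x;ax=axis(p[3]/100,np.pi/4 if fixed else p[4]/100);print(fixed,p,r.fun,"top",p[:3]/1e3,"foot",p[:3]/1e3-.125*ax,"yaw",np.degrees(p[3]/100))
for n,uv in(("top",[305.5,273.75]),("top",[325,219.25]),("scene",[190.5,230.5]),("scene",[245,271.25])):print("plate",onplane(n,uv,.01))
for n,uv in(("top",[141.9,215.75]),("scene",[385,144.75])):print("pan",onplane(n,uv,.105))
for n,uv in(("top",[257,254]),("scene",[278,201])):print("crucible",onplane(n,uv,.03))
E
```

```text
{'top': np.float64(537.0), 'scene': np.float64(518.0)}
rim tri [ 0.4987 -0.1897  0.1391]
foot [ 0.41   -0.1612  0.055 ]
yaw0 -17.803251745252222
True [ 498.5525 -189.4247  139.5539  -40.3535   90.1566] 497.0823529411765 top [ 0.4986 -0.1894  0.1396] foot [ 0.4173 -0.1547  0.0512] yaw -23.120827576532136
False [ 496.7258 -188.9808  138.748   -37.7104   72.6908] 479.38039215686274 top [ 0.4967 -0.189   0.1387] foot [ 0.4195 -0.1584  0.0453] yaw -21.606470305391376
plate [ 0.408  -0.1199  0.01  ]
plate [ 0.5472 -0.1682  0.01  ]
plate [ 0.3895 -0.1932  0.01  ]
plate [ 0.5554 -0.1665  0.01  ]
pan [0.5258 0.2669 0.105 ]
pan [0.532  0.2665 0.105 ]
crucible [0.4519 0.0015 0.03  ]
crucible [0.4577 0.0021 0.03  ]
```

```bash
python3 - <<'E'
from h import *
for n,pts in(("top",[(335,245),(330,255),(325,270),(343,230),(347,238),(310,240),(300,230)]),("scene",[(214,218),(203,218),(214,228),(214,207),(215,236),(195,215),(200,240)])):
    im=cv2.imread(f"pics/{n}0.png");h=cv2.cvtColor(im,cv2.COLOR_BGR2HSV)
    print(n,[(p,h[p[1],p[0]].tolist()) for p in pts])
t=cv2.imread("pics/top0.png");h=cv2.cvtColor(t,cv2.COLOR_BGR2HSV)
for y in range(220,280,4):print(y,' '.join(f"{h[y,x,0]}/{h[y,x,1]}" for x in range(316,358,3)))
E
```

```text
top [((335, 245), [19, 87, 194]), ((330, 255), [18, 87, 182]), ((325, 270), [18, 90, 201]), ((343, 230), [17, 70, 99]), ((347, 238), [18, 88, 171]), ((310, 240), [43, 32, 153]), ((300, 230), [41, 34, 152])]
scene [((214, 218), [16, 84, 82]), ((203, 218), [19, 98, 143]), ((214, 228), [17, 111, 120]), ((214, 207), [19, 98, 138]), ((215, 236), [45, 6, 87]), ((195, 215), [45, 35, 116]), ((200, 240), [70, 8, 101])]
220 41/32 42/33 42/31 36/9 40/18 43/31 39/32 43/31 41/35 43/32 41/32 42/30 42/30 42/30
224 39/33 43/31 43/14 36/9 36/9 40/11 18/65 18/85 17/86 21/63 38/32 42/29 40/30 43/32
228 39/32 42/31 40/11 36/9 40/11 20/34 18/88 15/97 18/70 16/72 16/92 17/87 32/27 41/33
232 41/32 44/21 40/11 35/11 42/9 19/83 19/87 16/91 15/96 15/77 16/75 15/97 17/86 39/34
236 43/32 36/9 42/9 40/11 19/56 19/83 19/88 19/89 19/88 18/85 18/90 18/89 20/74 41/32
240 45/19 42/9 39/13 30/9 19/84 19/85 18/87 18/87 18/87 19/87 19/86 19/84 39/32 41/32
244 35/11 30/9 45/11 20/40 18/86 18/88 18/87 19/87 18/87 19/85 18/86 29/43 43/35 42/33
248 40/11 40/11 40/11 18/59 18/85 18/87 18/88 18/86 18/87 19/86 18/75 39/32 40/35 43/31
252 42/9 30/9 43/14 19/75 19/86 19/86 18/89 19/85 19/87 19/74 42/29 42/30 41/34 44/34
256 38/7 39/13 45/13 18/86 19/86 18/85 19/87 18/84 19/53 40/11 41/35 42/33 42/33 43/32
260 36/9 45/12 40/13 18/84 19/85 19/85 19/83 19/28 40/11 42/24 43/32 41/32 41/34 41/32
264 40/11 45/11 20/54 19/87 18/86 19/85 27/20 36/9 36/9 40/31 41/32 41/32 42/34 43/32
268 36/9 34/14 18/87 19/87 19/87 27/18 42/9 39/13 44/21 43/32 41/32 41/34 42/34 42/34
272 48/9 48/11 18/79 19/87 19/79 45/11 42/9 42/9 43/32 42/33 41/32 41/32 41/32 39/32
276 45/7 38/7 36/9 54/10 35/12 36/9 35/11 42/19 44/34 41/32 41/34 41/32 41/32 42/30
```

```bash
sed -i 's/m=((h\[...,0\]>5).*$/m=((h[...,0]>5)\&(h[...,0]<26)\&(h[...,1]>47)).astype(float)/' h.py
python3 - <<'E'
from h import *
M={"top":buff(cv2.imread("pics/top0.png"),(300,215,60,70)),"scene":buff(cv2.imread("pics/scene0.png"),(190,200,50,45))}
print({n:m.sum() for n,m in M.items()})
t0=np.array([.4987,-.1897,.1391])
for use in(["top","scene"],["top"],["scene"]):
  for fixed in(True,False)[:2 if len(use)==2 else 1]:
    A=lambda p:axis(p[3]/100,np.pi/4 if fixed else p[4]/100)
    c=lambda p:sum(np.abs(sil(n,p[:3]/1000,A(p))-M[n]).sum() for n in use)+(0 if len(use)>1 else ((p[2]-139)/1)**2+(p[3]+35)**2*(use==["scene"]))
    p0=np.r_[t0*1000,-35,78.5]
    r=minimize(c,p0,method="Nelder-Mead",options=dict(initial_simplex=np.vstack([p0]+[p0+np.eye(5)[i]*8 for i in range(5)]),maxiter=500))
    p=r.x;print(use,fixed,r.fun,"top",p[:3]/1e3,"foot",p[:3]/1e3-.125*A(p),"yaw,tilt",np.degrees(p[3:]/100))
# pan masks
for n,box in(("top",(105,180,100,75)),("scene",(330,125,100,75))):
    im=cv2.imread(f"pics/{n}0.png").astype(int);x,y,w,h=box;q=im[y:y+h,x:x+w]
    m=((q[...,2]-q[...,1]>=0)&(q[...,2]>80)).astype(np.uint8)
    k,l,s,ce=cv2.connectedComponentsWithStats(m);i=1+s[1:,4].argmax();cs,_=cv2.findContours((l==i).astype(np.uint8),0,1)
    e=cv2.fitEllipse(cv2.convexHull(max(cs,key=len)));uv=np.array(e[0])+[x,y];print(n,s[i],e,uv,onplane(n,uv,.105))
E
```

```text
{'top': np.float64(910.0), 'scene': np.float64(594.0)}
['top', 'scene'] True 118.87058823529412 top [ 0.4996 -0.1892  0.1415] foot [ 0.4158 -0.161   0.0531] yaw,tilt [-18.6005  46.9449]
['top', 'scene'] False 116.56470588235294 top [ 0.4997 -0.1893  0.1416] foot [ 0.4157 -0.1609  0.0535] yaw,tilt [-18.6433  45.1286]
['top'] True 84.01832353721562 top [ 0.4998 -0.1905  0.1392] foot [ 0.416  -0.1625  0.0508] yaw,tilt [-18.4952  46.3698]
['scene'] True 20.75745586037584 top [ 0.4983 -0.1882  0.1395] foot [ 0.4152 -0.1579  0.0511] yaw,tilt [-20.0406  48.2663]
top [44 71  9  4 20] ((46.69584274291992, 72.36181640625), (2.5998754501342773, 11.609907150268555), 102.0633316040039) [151.6958 252.3618] [0.4421 0.237  0.105 ]
scene [22 17 11 11 59] ((26.889862060546875, 22.090068817138672), (6.833320140838623, 13.630513191223145), 55.41581344604492) [356.8899 147.0901] [0.496  0.2093 0.105 ]
```

```bash
cat >>h.py <<'E'
def rot(psi,back):  # tool yaw psi, tip tilted 'back' rad towards the robot
    d=np.array([np.cos(psi),np.sin(psi),0]); z=-np.cos(back)*np.array([0,0,1])-np.sin(back)*d
    y=np.array([np.sin(psi),-np.cos(psi),0]); return np.c_[np.cross(y,z),y,z]
def rel(P,Rt,st=None):
    s=st or ctrl.get_state(); R0=R.from_rotvec(s["tool_rot"]).as_matrix()
    print("move mm",R0.T@(P-s["position"])*1000,"rotvec",R.from_matrix(R0.T@Rt).as_rotvec())
TOP=np.array([.4995,-.190,.1405]);FOOT=np.array([.4155,-.162,.0525]);PSI=np.radians(-18.7)
PR=rot(PSI,np.radians(10));G=FOOT+.100*axis(PSI,np.pi/4);PT=G+.0187*PR[:,2]
E
python3 - <<'E'
from h import *
print(G,PT,PR); rel(PT-.12*PR[:,2],PR); rel(PT,PR)
for n,box in(("top",(105,180,100,75)),("scene",(330,125,100,75))):
    h=cv2.cvtColor(cv2.imread(f"pics/{n}0.png"),cv2.COLOR_BGR2HSV);x,y,w,hh=box
    m=np.zeros(h.shape[:2],np.uint8);m[y:y+hh,x:x+w]=((h[...,0]>111)&(h[...,0]<150)&(h[...,1]>12))[y:y+hh,x:x+w]
    c=max(cv2.findContours(m,0,1)[0],key=cv2.contourArea);e=cv2.fitEllipse(cv2.convexHull(c));print(n,cv2.contourArea(c),e,onplane(n,e[0],.104))
E
```

```text
[ 0.4825 -0.1847  0.1232] [ 0.4794 -0.1836  0.1048] [[ 0.9328 -0.3206 -0.1645]
 [-0.3157 -0.9472  0.0557]
 [-0.1736  0.     -0.9848]]
move mm [ 400.9267 -296.4461   -0.9264] rotvec [ 0.0581 -0.167   0.6825]
move mm [ 384.7871 -309.4149  117.2739] rotvec [ 0.0581 -0.167   0.6825]
top 1617.0 ((141.68630981445312, 215.64427185058594), (44.777809143066406, 47.8724365234375), 54.030338287353516) [0.5263 0.2678 0.104 ]Traceback (most recent call last):
  File "<stdin>", line 6, in <module>
cv2.error: OpenCV(4.12.0) /io/opencv/modules/imgproc/src/shapedescr.cpp:361: error: (-201:Incorrect size of input array) There should be at least 5 points to fit the ellipse in function 'fitEllipseNoDirect'
```

```bash
python3 -m creep '[[[1,0,0,-50,0,0,0],[1,50,-30,-50,0,0,0.1],[1,90,-60,-50,0,0,0.2],[1,130,-90,-50,0,0,0.3],[1,170,-120,-50,0.03,-0.08,0.4]]]' 35
python3 -m creep '[[[1,40,-15,0,0,0,0],[1,90,-25,0,0,0,0.1],[1,140,-30,0,0,0,0.2],[1,180,-35,0,0,-0.08,0.26],[1,180,-35,0,0,-0.08,0.26]]]'
python3 -c "
from h import *
rel(PT-.08*PR[:,2],PR)"
```

```text
time: 0.6
position: [0.3374, -0.4443, 0.2731]
tool_rot: [-3.124, 0.075, 0.13]
ft_force: [0.6, -1.2, -1.2]
grip_width: 0.999
time: 1.1
position: [0.5274, -0.4117, 0.248]
tool_rot: [-3.081, 0.449, 0.266]
ft_force: [0.5, 1.0, -2.0]
grip_width: 0.998
move mm [ -84.9525 -204.9662   78.3978] rotvec [ 0.0146 -0.0035  0.0359]
```

```bash
python3 -m creep '[[[1,-20,-45,0,0.015,0,0.035],[1,-35,-90,10,0.015,0,0.035],[1,-55,-135,25,0.015,0,0.035],[1,-75,-180,40,0.015,0,0.035],[1,-85,-205,50,0.015,0,0.035]]]'
python3 -m creep '[[[1,0,0,0,0,0,0],[1,0,0,0,0,0,0]]]'
python3 - <<'E'
from h import *
rel(PT,PR);print(ctrl.get_state()["ft_force"])
a=[ctrl.get_image(n)[:,:,::-1] for n in("top","scene")]
cv2.imwrite("pics/top1.png",a[0]);cv2.imwrite("pics/scene1.png",a[1])
f=lambda im,x,y,w,h:cv2.resize(im[y:y+h,x:x+w],(400,300),interpolation=cv2.INTER_CUBIC)
cv2.imwrite("pics/c2.png",np.hstack([f(a[0],260,180,140,105),f(a[1],140,150,140,105)]))
E
```

```text
time: 1.6
position: [0.4915, -0.1904, 0.2181]
tool_rot: [-3.07, 0.513, 0.251]
ft_force: [1.0, -0.4, -0.2]
grip_width: 1.005
time: 1.8
position: [0.4921, -0.1946, 0.2188]
tool_rot: [-3.071, 0.517, 0.25]
ft_force: [-0.0, -0.5, 0.3]
grip_width: 1.002
move mm [  2.8629  -7.2983 114.9349] rotvec [ 0.0083 -0.0138 -0.0082]
[-0.0109 -0.4635  0.2559]
```

View pics/c2.png

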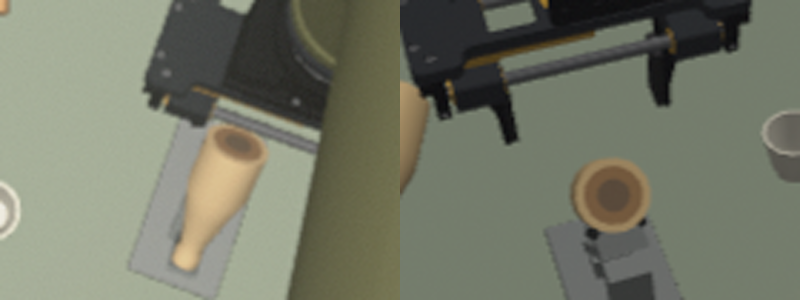

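Crop: the gripper is above the toe. Scene finger tips are at about (179,199) and (232,186), with the toe rim at (214,218). I'll compare the projected TCP with these.

```bash
python3 - <<'E'
from h import *
s=ctrl.get_state();R0=R.from_rotvec(s["tool_rot"]).as_matrix()
for o in(-.0585,-.0435,0,.0435,.0585):print(o,proj("scene",s["position"]+R0@[0,o,0]),proj("top",s["position"]+R0@[0,o,0]))
E
```

```text
-0.0585 [[235.5747 180.3868]] [[325.3945 217.3325]]
-0.0435 [[227.5684 182.3032]] [[332.4445 219.928 ]]
0 [[203.9388 187.9591]] [[353.0048 227.4974]]
0.0435 [[179.6785 193.766 ]] [[373.7388 235.1308]]
0.0585 [[171.162  195.8045]] [[380.9291 237.7779]]
```

```bash
python3 -m creep '[[[1,3,-7,15,0.008,-0.014,-0.008],[1,3,-7,40,0.008,-0.014,-0.008],[1,3,-7,65,0.008,-0.014,-0.008],[1,3,-7,80,0.008,-0.014,-0.008],[1,3,-7,80,0.008,-0.014,-0.008]]]'
python3 -c "
from h import *
rel(PT,PR);print(ctrl.get_state()['ft_force'])"
```

```text
time: 2.4
position: [0.4832, -0.1856, 0.1366]
tool_rot: [-3.057, 0.507, 0.276]
ft_force: [-0.2, -0.4, 0.4]
grip_width: 1.0
move mm [ 1.5151 -0.5769 32.0752] rotvec [-0.0014  0.0055 -0.0024]
[-0.2378 -0.4224  0.3876]
```

```bash
python3 -m creep '[[[1,1.5,-0.5,12,0,0.005,0],[1,1.5,-0.5,24,0,0.005,0],[1,1.5,-0.5,31,0,0.005,0],[0.66,1.5,-0.5,31,0,0.005,0],[0.66,1.5,-0.5,31,0,0.005,0]]]'
python3 - <<'E'
from h import *
rel(PT,PR);print(ctrl.get_state()['ft_force'],ctrl.get_state()['grip_width'])
a=[ctrl.get_image(n)[:,:,::-1] for n in("top","scene")]
f=lambda im,x,y,w,h:cv2.resize(im[y:y+h,x:x+w],(400,300),interpolation=cv2.INTER_CUBIC)
cv2.imwrite("pics/c3.png",np.hstack([f(a[0],290,190,100,75),f(a[1],165,170,100,75)]))
E
```

```text
time: 2.9
position: [0.4817, -0.184, 0.1089]
tool_rot: [-3.061, 0.507, 0.259]
ft_force: [0.2, -0.9, 0.2]
grip_width: 0.894
move mm [-1.5923  0.418   4.4258] rotvec [-0.0006 -0.0054 -0.0016]
[ 0.2413 -0.9408  0.1608] 0.8935162961868233
```

View pics/c3.png

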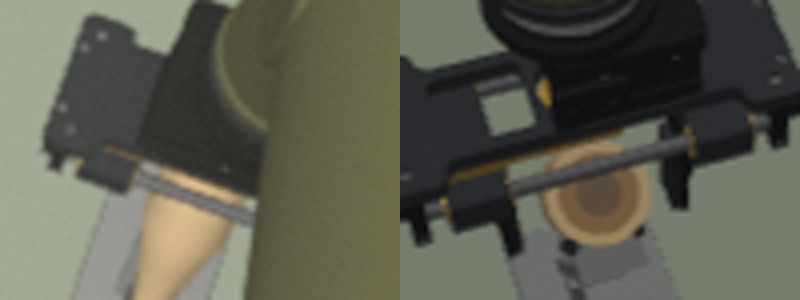

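Crop: the toe rim sits between the two fingers, centred, with similar gaps on both sides. Closing.

```bash
python3 -m creep '[[[0.6,0,0,0,0,0,0],[0.5,0,0,0,0,0,0],[0.4,0,0,0,0,0,0],[0.4,0,0,0,0,0,0],[0.4,0,0,0,0,0,0]]]' 35
python3 -m creep '[[[0.3,0,0,0,0,0,0],[0.3,0,0,0,0,0,0],[0.3,0,0,0,0,0,0]]]' 35
```

```text
time: 3.5
position: [0.4822, -0.1828, 0.1091]
tool_rot: [-3.06, 0.505, 0.259]
ft_force: [1.4, 4.8, 3.1]
grip_width: 0.565
time: 3.8
position: [0.4822, -0.1828, 0.1091]
tool_rot: [-3.06, 0.505, 0.259]
ft_force: [0.7, 5.2, 2.7]
grip_width: 0.569
```

```bash
python3 -m creep '[[[0.3,-1,0,-5,0,0,0],[0.3,-4,0,-20,0,0,0],[0.3,-9,0,-49,0,0,0],[0.3,-15,0,-84,0,0,0],[0.3,-19,0,-108,0,0,0]]]'
python3 -m creep '[[[0.3,0,0,0,0,0,0],[0.3,0,0,0,0,0,0],[0.3,0,0,0,0,0,0]]]'
cat >>h.py <<'E'
GP=np.array([.4822,-.1828,.1091]);GR=R.from_rotvec([-3.06,.505,.259]).as_matrix()
fT=GR.T@(FOOT-GP);aT=GR.T@axis(PSI,np.pi/4)   # toe foot, axis in tool frame
PAN=np.array([.528,.267,.105])
def place(psi,back,h,foot=fT,pan=PAN):  # TCP pose with the foot h above the pan
    Rt=rot(psi,back); return pan+[0,0,h]-Rt@foot,Rt
E
python3 - <<'E'
from h import *
print(fT,aT,ctrl.get_state()["ft_force"],ctrl.get_state()["joint_positions"])
tilt0=np.arctan2(aT[0],-aT[2]);print(np.degrees(tilt0))
P,Rt=place(np.radians(26.8),-(np.pi/2-0)+0+np.radians(55),.06);print(P,Rt@aT);rel(P,Rt)
E
```

```text
time: 4.3
position: [0.481, -0.1853, 0.2211]
tool_rot: [-3.063, 0.509, 0.257]
ft_force: [-0.0, -0.2, -4.7]
grip_width: 0.564
time: 4.6
position: [0.4798, -0.184, 0.2165]
tool_rot: [-3.06, 0.507, 0.265]
ft_force: [0.5, 0.2, -4.2]
grip_width: 0.567
[-0.0593  0.0019  0.0675] [ 0.5779 -0.002  -0.8161] [ 0.5095  0.2058 -4.1679] [ 0.5901  0.1882 -0.3108  1.6455  0.049   1.4896 -1.6281]
35.306024425037265
[0.536  0.2731 0.2544] [0.0039 0.0042 1.    ]
move mm [ -99.4431 -450.7731  -21.1243] rotvec [ 0.1774  0.7409 -0.7967]
```

```bash
python3 - <<'E'
from h import *
rel(np.array([.485,-.13,.275]),rot(np.radians(-12),np.radians(-10)))
E
```

```text
move mm [-22.3401 -52.8047 -55.5249] rotvec [ 0.0001  0.3468 -0.1198]
```

```bash
python3 -m creep '[[[0.3,-5,-6,-18,0,0,0],[0.3,-10,-15,-36,0,0.08,-0.03],[0.3,-15,-28,-54,0,0.17,-0.06],[0.3,-20,-42,-56,0,0.26,-0.09],[0.3,-22,-53,-56,0,0.35,-0.12]]]'
python3 - <<'E'
from h import *
rel(np.array([.52,.07,.29]),rot(np.radians(8),np.radians(-25)))
E
```

```text
time: 5.1
position: [0.486, -0.1286, 0.2763]
tool_rot: [3.093, -0.321, 0.282]
ft_force: [0.5, 0.5, -4.2]
grip_width: 0.565
move mm [  -4.8338 -201.3163  -14.8328] rotvec [ 0.106   0.2517 -0.3307]
```

```bash
python3 -m creep '[[[0.3,-1,-35,-4,0.02,0.05,-0.06],[0.3,-2,-75,-8,0.04,0.10,-0.13],[0.3,-3,-117,-12,0.06,0.15,-0.20],[0.3,-4,-159,-15,0.08,0.20,-0.26],[0.3,-5,-201,-15,0.10,0.25,-0.33]]]'
python3 - <<'E'
from h import *
P,Rt=place(np.radians(26.8),np.radians(-35),.07);rel(P,Rt);print(P)
E
```

```text
time: 5.6
position: [0.5171, 0.0582, 0.2884]
tool_rot: [-3.049, -0.18, -0.643]
ft_force: [-1.4, -1.6, -4.5]
grip_width: 0.564
move mm [  30.6614 -211.2685   39.0088] rotvec [ 0.1754  0.1942 -0.3044]
[0.536  0.2731 0.2644]
```

```bash
python3 -m creep '[[[0.3,6,-42,5,0.035,0.04,-0.06],[0.3,12,-84,12,0.07,0.08,-0.12],[0.3,18,-126,20,0.105,0.12,-0.18],[0.3,24,-168,28,0.14,0.155,-0.24],[0.3,30,-200,34,0.175,0.19,-0.30]]]'
python3 -m creep '[[[0.3,0,-8,3,0,0,0],[0.3,0,-8,3,0,0,0],[0.3,0,-8,3,0,0,0]]]'
python3 - <<'E'
from h import *
P,Rt=place(np.radians(26.8),np.radians(-35),.07);rel(P,Rt);s=ctrl.get_state();print(s["joint_positions"],s["ft_force"],s["torque"])
R0=R.from_rotvec(s["tool_rot"]).as_matrix();print("pred foot",s["position"]+R0@fT,"axis",R0@aT)
a=[ctrl.get_image(n)[:,:,::-1] for n in("top","scene")]
cv2.imwrite("pics/top4.png",a[0]);cv2.imwrite("pics/scene4.png",a[1])
f=lambda im,x,y,w,h:cv2.resize(im[y:y+h,x:x+w],(400,400),interpolation=cv2.INTER_CUBIC)
cv2.imwrite("pics/c4.png",np.hstack([f(a[0],90,160,110,110),f(a[1],320,60,130,130)]))
E
```

```text
time: 6.1
position: [0.5338, 0.2628, 0.2676]
tool_rot: [-2.794, -0.666, -0.871]
ft_force: [-0.0, 0.1, -3.9]
grip_width: 0.563
time: 6.4
position: [0.5345, 0.2665, 0.2677]
tool_rot: [-2.798, -0.655, -0.876]
ft_force: [0.3, 0.2, -3.7]
grip_width: 0.561
move mm [ 1.5844 -5.2688  5.2354] rotvec [ 0.0034  0.0034 -0.0068]
[-0.2023 -0.2331 -0.2817  2.0615 -0.0689  0.6974 -1.5688] [ 0.2889  0.2399 -3.6982] [-0.5076  1.0575 -0.0204]
pred foot [0.5261 0.2604 0.1784] axis [0.0074 0.0047 1.    ]
```

View pics/c4.png

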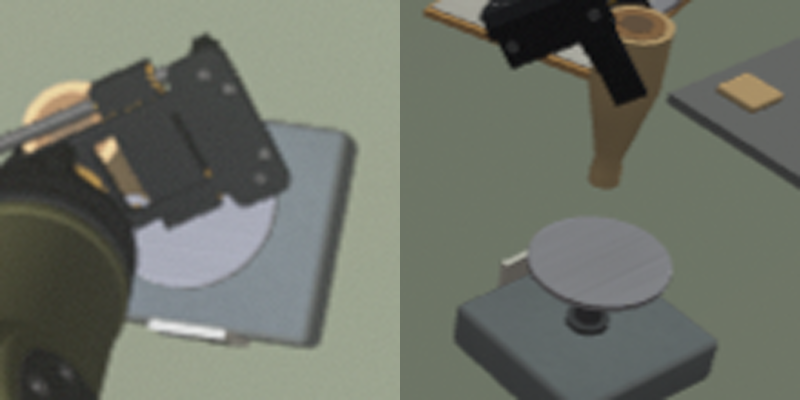

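Crop: the toe hangs roughly upright above the pan, with its foot at about scene (516,120). Next I fit the visible silhouette for its actual pose against the pan.

```bash
cat >fit.py <<'E'
from h import *
def fit(tag,foot0,boxes,tilt0=(0,0)):
    M={};B={}
    for n,b in boxes.items():
        im=cv2.imread(f"pics/{n}{tag}.png");h=cv2.cvtColor(im,cv2.COLOR_BGR2HSV);k=np.zeros(h.shape[:2]);x,y,w,hh=b;k[y:y+hh,x:x+w]=1
        M[n]=buff(im,b);B[n]=k*((h[...,0]>30)&(h[...,0]<140)&(h[...,2]>75))*(1-M[n])
    def ax(p): v=np.array([np.tan(p[3]/100),np.tan(p[4]/100),1]);return v/np.linalg.norm(v)
    def c(p):
        f=p[:3]/1e3;t=f+.125*ax(p);r=0
        for n in M: s=sil(n,t,ax(p));r+=(M[n]*(1-s)).sum()+(B[n]*s).sum()
        return r+.02*((p[:3]-foot0*1e3)**2).sum()
    p0=np.r_[foot0*1e3,tilt0[0],tilt0[1]];best=None
    for d in(6,-5):
        r=minimize(c,p0,method="Nelder-Mead",options=dict(initial_simplex=np.vstack([p0]+[p0+np.eye(5)[i]*d for i in range(5)]),maxiter=400))
        print(list(boxes),{n:int(M[n].sum()) for n in M},"cost0 %.1f cost %.1f"%(c(p0),r.fun),"foot mm",r.x[:3],"tilt deg x,y",np.degrees(r.x[3:]/100))
E
python3 - <<'E'
from fit import *
f0=np.array([.5261,.2604,.1784])
for b in({"scene":(376,56,38,70)},{"scene":(376,56,38,70),"top":(85,170,40,40)}):fit(4,f0,b)
# pan ellipse in scene 4 & 0, by colour
for n,box in(("scene",(360,125,60,45)),):
  for t in(0,4):
    im=cv2.imread(f"pics/{n}{t}.png");h=cv2.cvtColor(im,cv2.COLOR_BGR2HSV)
    if t==0: print([h[y,x].tolist() for x,y in((385,140),(380,150),(385,165),(385,175),(400,180),(370,170))])
    # silhouette fit of pan disc
    a=np.linspace(0,2*np.pi,60);ring=np.c_[np.cos(a),np.sin(a),0*a]*.055
    print(onplane(n,[385,144.6],.105))
E
```

```text
['scene'] {'scene': 898} cost0 189.5 cost 130.0 foot mm [523.1531 261.5119 181.8981] tilt deg x,y [-0.1722  0.921 ]
['scene'] {'scene': 898} cost0 189.5 cost 129.5 foot mm [521.4084 262.3945 181.0457] tilt deg x,y [0.0274 1.1887]
['scene', 'top'] {'scene': 898, 'top': 320} cost0 223.9 cost 162.2 foot mm [523.7455 259.7337 181.5211] tilt deg x,y [0.6013 0.5433]
['scene', 'top'] {'scene': 898, 'top': 320} cost0 223.9 cost 165.3 foot mm [524.9424 260.3947 181.9253] tilt deg x,y [-0.1096 -0.0858]
[[113, 8, 127], [108, 10, 128], [90, 12, 62], [90, 20, 104], [90, 20, 101], [90, 20, 104]]
[0.5317 0.2669 0.105 ]
[0.5317 0.2669 0.105 ]
```

```bash
python3 - <<'E'
from h import *
s=ctrl.get_state();R0=R.from_rotvec(s["tool_rot"]).as_matrix()
for d in([.005,.006,0],[0,0,-.001],[.005,.006,-.05]):print(R0.T@np.array(d)*1000)
E
```

```text
[ 5.8516 -3.1624  4.0937]
[-0.5728  0.0013  0.8197]
[-22.787   -3.0984  45.0794]
```

```bash
python3 -m creep '[[[0.3,6,-3,4,0,0,0],[0.3,0,-3,12,0,0,0],[0.3,-9,-3,25,0,0,0],[0.3,-17,-3,37,0,0,0],[0.3,-23,-3,45,0,0,0]]]'
for i in 1 2 3; do python3 -m creep '[[[0.3,0,0,0,0,0,0],[0.3,0,0,0,0,0,0]]]'; done
python3 - <<'E'
from h import *
s=ctrl.get_state();R0=R.from_rotvec(s["tool_rot"]).as_matrix();print("pred foot",s["position"]+R0@fT,"axis",R0@aT,s["ft_force"],s["torque"])
a=[ctrl.get_image(n)[:,:,::-1] for n in("top","scene")]
cv2.imwrite("pics/top5.png",a[0]);cv2.imwrite("pics/scene5.png",a[1])
f=lambda im,x,y,w,h:cv2.resize(im[y:y+h,x:x+w],(400,400),interpolation=cv2.INTER_CUBIC)
cv2.imwrite("pics/c5.png",np.hstack([f(a[0],90,160,110,110),f(a[1],335,80,100,100)]))
E
```

```text
time: 7.0
position: [0.5391, 0.2733, 0.2171]
tool_rot: [-2.796, -0.656, -0.877]
ft_force: [-0.1, 0.3, -5.3]
grip_width: 0.565
time: 7.2
position: [0.54, 0.274, 0.2195]
tool_rot: [-2.794, -0.656, -0.881]
ft_force: [0.7, 0.5, -3.9]
grip_width: 0.567
time: 7.4
position: [0.5403, 0.2742, 0.2205]
tool_rot: [-2.793, -0.656, -0.883]
ft_force: [0.7, -0.4, -4.9]
grip_width: 0.565
time: 7.6
position: [0.5399, 0.274, 0.2197]
tool_rot: [-2.794, -0.656, -0.881]
ft_force: [0.2, -0.8, -4.3]
grip_width: 0.565
pred foot [0.5319 0.2681 0.1304] axis [0.004  0.0026 1.    ] [ 0.2002 -0.7683 -4.2706] [-0.566   1.0445  0.0038]
```

View pics/c5.png

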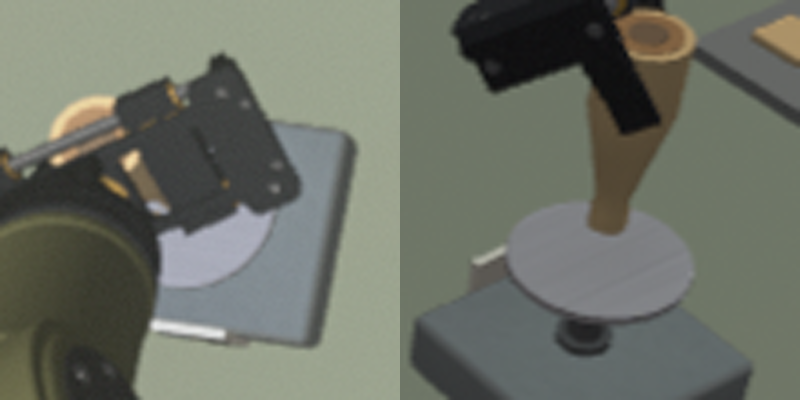

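```bash
python3 - <<'E'
from fit import *
fit(5,np.array([.5319,.2681,.1304]),{"scene":(380,78,34,64)})
fit(5,np.array([.5319,.2681,.1304]),{"scene":(380,78,34,64),"top":(95,175,40,35)})
print(onplane("scene",[385,144.7],.105), onplane("scene",[387,136],.130))
E
```

```text
['scene'] {'scene': 770} cost0 121.1 cost 80.8 foot mm [527.9676 269.0876 131.6663] tilt deg x,y [0.1003 1.3309]
['scene'] {'scene': 770} cost0 121.1 cost 76.5 foot mm [526.7653 270.7881 129.79  ] tilt deg x,y [-0.2466  1.4227]
['scene', 'top'] {'scene': 770, 'top': 272} cost0 146.8 cost 102.1 foot mm [530.6349 267.0807 133.4535] tilt deg x,y [-0.0994  0.4118]
['scene', 'top'] {'scene': 770, 'top': 272} cost0 146.8 cost 103.7 foot mm [527.9282 269.2516 131.8629] tilt deg x,y [ 1.1723 -0.2923]
[0.5319 0.2666 0.105 ] [0.5318 0.2676 0.13  ]
```

Crop: the foot is over the pan centre (foot about scene (387,136), pan centre (385,145)) with a gap of about 26 mm. Next I lower gently and watch the force.

```bash
python3 -m creep '[[[0.3,-2.3,0,3.3,0,0,0],[0.3,-4.6,0,6.6,0,0,0],[0.3,-6.9,0,9.8,0,0,0],[0.3,-9.2,0,13.1,0,0,0],[0.3,-10.3,0,14.8,0,0,0]]]'
for i in 1 2 3 ; do python3 -m creep '[[[0.3,-0.6,0,0.8,0,0,0],[0.3,-1.15,0,1.65,0,0,0],[0.3,-1.7,0,2.45,0,0,0],[0.3,-2.3,0,3.3,0,0,0],[0.3,-2.3,0,3.3,0,0,0]]]' | egrep 'pos|force'; done
```

```text
time: 8.2
position: [0.5394, 0.2738, 0.2003]
tool_rot: [-2.795, -0.656, -0.879]
ft_force: [-0.1, 0.1, -4.4]
grip_width: 0.57
position: [0.5397, 0.2739, 0.1971]
ft_force: [-0.3, -0.2, -5.2]
position: [0.5397, 0.274, 0.193]
ft_force: [0.3, -0.2, -3.4]
position: [0.5398, 0.274, 0.1891]
ft_force: [-0.2, -0.3, -3.6]
```

```bash

for i in 1 2 3 4; do python3 -m creep '[[[0.3,-0.6,0,0.8,0,0,0],[0.3,-1.15,0,1.65,0,0,0],[0.3,-1.7,0,2.45,0,0,0],[0.3,-2.3,0,3.3,0,0,0],[0.3,-2.3,0,3.3,0,0,0]]]' | egrep 'pos|force|rot'; done
```

```text
position: [0.5398, 0.274, 0.1851]
tool_rot: [-2.794, -0.656, -0.881]
ft_force: [-0.6, 0.5, -2.8]
position: [0.5398, 0.274, 0.1811]
tool_rot: [-2.794, -0.656, -0.881]
ft_force: [-0.0, -0.1, -3.0]
position: [0.5398, 0.274, 0.177]
tool_rot: [-2.794, -0.656, -0.881]
ft_force: [0.9, 0.7, -2.0]
position: [0.5399, 0.2741, 0.1731]
tool_rot: [-2.794, -0.656, -0.881]
ft_force: [-0.9, 0.1, -1.7]
```

```bash

for i in 1 2; do python3 -m creep '[[[0.3,-0.6,0,0.8,0,0,0],[0.3,-1.15,0,1.65,0,0,0],[0.3,-1.7,0,2.45,0,0,0],[0.3,-2.3,0,3.3,0,0,0],[0.3,-2.3,0,3.3,0,0,0]]]' | egrep 'pos|force'; done
for i in 1 2 3 4 5 6 7 8; do python3 -m creep '[[[0.3,0,0,0,0,0,0]]]' | egrep 'force|position' |tr '\n' ' '; done
```

```text
position: [0.5398, 0.2741, 0.169]
ft_force: [-0.5, -1.2, -1.3]
position: [0.5398, 0.2741, 0.165]
ft_force: [-0.7, -0.5, -0.4]
position: [0.5399, 0.2741, 0.1652] ft_force: [-0.2, -0.9, -0.5] position: [0.5399, 0.2741, 0.1652] ft_force: [-0.4, -0.2, -1.0] position: [0.5399, 0.2741, 0.1652] ft_force: [-0.2, -0.9, -0.5] position: [0.5399, 0.2741, 0.1651] ft_force: [-0.1, -0.4, 0.0] position: [0.5399, 0.2741, 0.1651] ft_force: [-0.3, -0.8, -0.1] position: [0.5398, 0.2741, 0.1651] ft_force: [-0.8, -0.5, -1.0] position: [0.5399, 0.2741, 0.1651] ft_force: [0.4, -0.6, 0.2] position: [0.5399, 0.2741, 0.1651] ft_force: [0.3, -0.9, -0.7]
```

```bash

python3 -m creep '[[[0.3,-0.5,0,0.7,0,0,0],[0.3,-1,0,1.4,0,0,0],[0.3,-1.5,0,2.1,0,0,0],[0.3,-1.5,0,2.1,0,0,0]]]' | egrep 'pos|force'
for i in 1 2 3 4 5 6 7 8 9 10 11 12 13 14; do python3 -m creep '[[[0.3,0,0,0,0,0,0]]]' | egrep 'force|position' |tr '\n' ' '; done; python3 - <<'E'
from h import *
for n in("top","scene"):cv2.imwrite(f"pics/{n}6.png",ctrl.get_image(n)[:,:,::-1])
print(ctrl.get_state()["joint_torque"],ctrl.get_state()["time"],ctrl.get_state()["torque"])
E
```

```text
position: [0.5398, 0.2741, 0.1623]
ft_force: [-0.4, -1.6, 0.2]
position: [0.5399, 0.2741, 0.1626] ft_force: [0.1, -0.4, -0.2] position: [0.5399, 0.2741, 0.1626] ft_force: [-0.2, -0.2, -0.1] position: [0.5398, 0.2741, 0.1626] ft_force: [-0.1, -0.1, -0.1] position: [0.5398, 0.274, 0.1625] ft_force: [-0.1, -0.1, -0.2] position: [0.5398, 0.2741, 0.1625] ft_force: [1.3, -0.6, 0.8] position: [0.5398, 0.2741, 0.1625] ft_force: [-0.3, -0.3, 0.6] position: [0.5398, 0.2741, 0.1625] ft_force: [0.7, -0.5, 1.1] position: [0.5398, 0.2741, 0.1625] ft_force: [-0.6, -0.9, 0.1] position: [0.5398, 0.2741, 0.1625] ft_force: [0.7, 0.1, 1.2] position: [0.5398, 0.2741, 0.1625] ft_force: [0.2, -0.6, 0.3] position: [0.5398, 0.2741, 0.1625] ft_force: [-0.0, -0.3, -0.2] position: [0.5398, 0.2741, 0.1625] ft_force: [-0.1, -0.6, 0.6] position: [0.5398, 0.2741, 0.1625] ft_force: [0.3, -0.1, 0.0] position: [0.5398, 0.2741, 0.1625] ft_force: [0.2, -0.0, 0.5] [ -0.1966 -23.3428   0.732  -30.8549  -0.0126  -2.9996  -0.0415] 15.4 [-0.4318  0.5804 -0.0575]
```

```bash
python3 -m creep '[[[0.3,0.2,0,-0.3,0,0,0],[0.3,0.45,0,-0.65,0,0,0],[0.3,0.45,0,-0.65,0,0,0]]]' 20 | egrep 'force|width'
python3 -m creep '[[[0.3,0,0,0,0,0,0],[0.3,0,0,0,0,0,0]]]' 10 | egrep 'force|width'
python3 - <<'E'
from fit import *
s=ctrl.get_state();R0=R.from_rotvec(s["tool_rot"]).as_matrix();f=s["position"]+R0@fT;print("pred",f,R0@aT)
fit(6,f,{"scene":(378,110,38,64)})
fit(6,f,{"scene":(378,110,38,64),"top":(95,175,40,40)})
a=[cv2.imread(f"pics/{n}6.png") for n in("top","scene")]
g=lambda im,x,y,w,h:cv2.resize(im[y:y+h,x:x+w],(400,400),interpolation=cv2.INTER_CUBIC)
cv2.imwrite("pics/c6.png",np.hstack([g(a[0],90,160,110,110),g(a[1],335,100,100,100)]))
E
```

```text
ft_force: [-0.4, -0.3, 0.2]
grip_width: 0.571
ft_force: [-1.0, 0.1, 0.1]
grip_width: 0.574
pred [0.5317 0.2681 0.0739] [0.0046 0.0028 1.    ]
['scene'] {'scene': 597} cost0 66.7 cost 27.6 foot mm [529.6202 262.0119  78.0508] tilt deg x,y [1.5614 1.1316]
['scene'] {'scene': 597} cost0 66.7 cost 28.4 foot mm [526.7302 266.0193  74.5334] tilt deg x,y [2.2612 0.3172]
['scene', 'top'] {'scene': 597, 'top': 216} cost0 101.9 cost 59.0 foot mm [528.1183 265.104   75.5094] tilt deg x,y [0.8463 1.7082]
['scene', 'top'] {'scene': 597, 'top': 216} cost0 101.9 cost 58.7 foot mm [527.2727 265.2431  74.6097] tilt deg x,y [1.4354 1.6005]
```

View pics/c6.png

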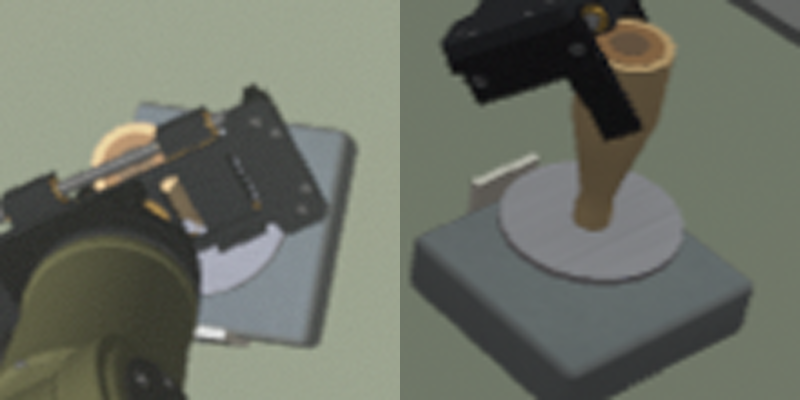

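Crop: the toe is upright at the pan centre (foot (593,222), pan centre about (591,222) in the crop). The pan has sunk about 30 mm, clear of its stop, and the net force is about 0. Now I ease the grip and then open slowly.

```bash
python3 -m creep '[[[0.3,0,0,0,0,0,0],[0.3,0,0,0,0,0,0],[0.3,0,0,0,0,0,0]]]' 6 | egrep 'force|width'
python3 -m creep '[[[0.3,0,0,0,0,0,0],[0.3,0,0,0,0,0,0],[0.3,0,0,0,0,0,0]]]' 3 | egrep 'force|width'
python3 -m creep '[[[0.55,0,0,0,0,0,0],[0.56,0,0,0,0,0,0],[0.565,0,0,0,0,0,0],[0.57,0,0,0,0,0,0],[0.575,0,0,0,0,0,0]]]' 3 | egrep 'force|width|pos'
python3 -m creep '[[[0.58,0,0,0,0,0,0],[0.585,0,0,0,0,0,0],[0.59,0,0,0,0,0,0],[0.595,0,0,0,0,0,0],[0.6,0,0,0,0,0,0]]]' | egrep 'force|width|pos|time'
```

```text
ft_force: [0.2, -0.7, -0.0]
grip_width: 0.574
ft_force: [-0.4, -0.4, -0.0]
grip_width: 0.571
position: [0.5398, 0.274, 0.1633]
ft_force: [-1.1, -0.1, 0.5]
grip_width: 0.576
time: 17.5
position: [0.5398, 0.2741, 0.1633]
ft_force: [-0.3, 0.1, -0.2]
grip_width: 0.597
```

```bash
python3 -m creep '[[[0.61,0,0,0,0,0,0],[0.62,0,0,0,0,0,0],[0.63,0,0,0,0,0,0],[0.64,0,0,0,0,0,0],[0.65,0,0,0,0,0,0]]]' | egrep 'force|width|pos|time'
python3 - <<'E'
from fit import *
a=[ctrl.get_image(n)[:,:,::-1] for n in("top","scene")]
for n,i in zip(("top","scene"),a):cv2.imwrite(f"pics/{n}7.png",i)
fit(7,np.array([.530,.267,.075]),{"scene":(378,110,38,64),"top":(95,175,40,40)})
g=lambda im,x,y,w,h:cv2.resize(im[y:y+h,x:x+w],(400,400),interpolation=cv2.INTER_CUBIC)
cv2.imwrite("pics/c7.png",np.hstack([g(a[0],90,160,110,110),g(a[1],335,100,100,100)]))
E
```

```text
time: 18.0
position: [0.5398, 0.2741, 0.1633]
ft_force: [-0.7, -0.9, 0.3]
grip_width: 0.646
['scene', 'top'] {'scene': 571, 'top': 207} cost0 84.1 cost 58.3 foot mm [527.3141 265.9717  76.0263] tilt deg x,y [0.6799 1.0817]
['scene', 'top'] {'scene': 571, 'top': 207} cost0 84.1 cost 58.9 foot mm [526.9545 264.1863  75.3433] tilt deg x,y [0.8593 2.2906]
```

View pics/c7.png

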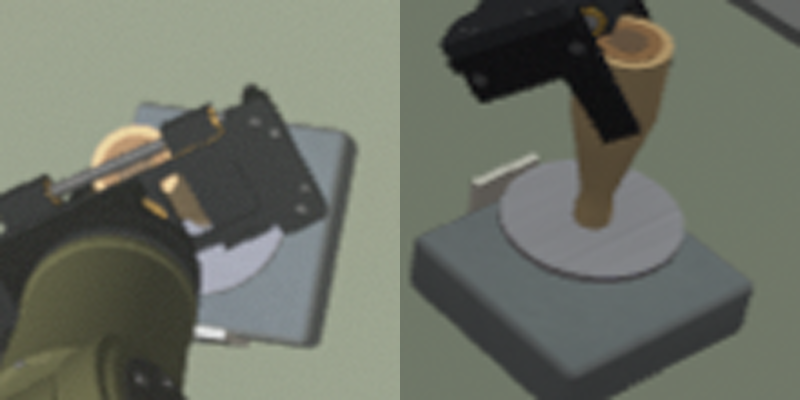

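Crop: fingers off the sides, toe still standing upright at the pan centre and the pan unchanged. Opening wide and backing out along the fingers.

```bash
python3 -m creep '[[[0.7,0,0,0,0,0,0],[0.78,0,0,0,0,0,0],[0.86,0,0,0,0,0,0],[0.94,0,0,0,0,0,0],[1,0,0,0,0,0,0]]]' | egrep 'force|width'
python3 -m creep '[[[1,0,0,-2,0,0,0],[1,0,0,-6,0,0,0],[1,0,0,-12,0,0,0],[1,0,0,-20,0,0,0],[1,0,0,-30,0,0,0]]]' | egrep 'force|width|pos'
python3 -m creep '[[[1,0,0,-12,0,0,0],[1,0,0,-27,0,0,0],[1,0,0,-45,0,0,0],[1,0,0,-65,0,0,0],[1,0,0,-85,0,0,0]]]' | egrep 'force|width|pos'
python3 -m creep '[[[1,0,0,-15,0,0,0],[1,0,0,-25,0,0,0],[1,0,0,-30,0,0,0],[1,0,0,-30,0,0,0],[1,0,0,-30,0,0,0]]]'
python3 -m creep '[[[1,0,0,0,0,0,0],[1,0,0,0,0,0,0],[1,0,0,0,0,0,0],[1,0,0,0,0,0,0],[1,0,0,0,0,0,0]]]' | egrep 'force|time'
python3 - <<'E'
from fit import *
a=[ctrl.get_image(n)[:,:,::-1] for n in("top","scene")]
for n,i in zip(("top","scene"),a):cv2.imwrite(f"pics/{n}8.png",i)
print("scene px change elsewhere", [(np.abs(a[1][y:y+h,x:x+w].astype(int)-cv2.imread("pics/scene0.png")[y:y+h,x:x+w]).max()) for x,y,w,h in((325,245,60,55),(395,230,22,45),(295,295,30,55),(262,185,32,32))])
fit(8,np.array([.529,.267,.075]),{"scene":(374,95,45,80)})
cv2.imwrite("pics/c8.png",np.hstack([cv2.resize(a[0][100:300,60:360],(400,267)),cv2.resize(a[1][40:340,190:440],(222,267),interpolation=cv2.INTER_AREA),cv2.resize(a[1][95:185,340:398+35],(170,267))[:,:170]]))
E
```

```text
ft_force: [-0.3, 1.1, -0.5]
grip_width: 0.943
position: [0.524, 0.2662, 0.1885]
ft_force: [-0.1, 0.1, -0.1]
grip_width: 0.999
position: [0.4995, 0.2537, 0.2506]
ft_force: [-0.3, 0.1, 0.5]
grip_width: 1.0
time: 20.1
position: [0.5012, 0.2541, 0.2662]
tool_rot: [-2.813, -0.658, -0.837]
ft_force: [-0.8, 0.1, 0.2]
grip_width: 0.995
time: 20.6
ft_force: [-0.5, 0.4, 0.3]
scene px change elsewhere [np.int64(3), np.int64(3), np.int64(2), np.int64(2)]
['scene'] {'scene': 886} cost0 64.4 cost 52.3 foot mm [528.9745 267.8751  75.922 ] tilt deg x,y [ 0.3156 -0.1776]
['scene'] {'scene': 886} cost0 64.4 cost 51.0 foot mm [527.1734 270.9203  72.1466] tilt deg x,y [-0.9161  1.2403]
```

View pics/c8.png

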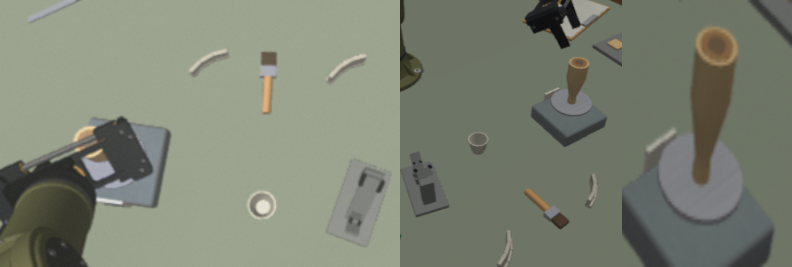

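The picture shows the toe standing alone at the pan centre with the gripper clear of it and the bystanders unchanged. Last, a stillness check, then I hand in.

```bash
python3 -m creep '[[[1,0,0,0,0,0,0],[1,0,0,0,0,0,0],[1,0,0,0,0,0,0],[1,0,0,0,0,0,0],[1,0,0,0,0,0,0]]]' | egrep 'time|force'; python3 - <<'E'
from h import *
i=ctrl.get_image("scene")[:,:,::-1].astype(int);o=cv2.imread("pics/scene8.png").astype(int)
print(np.abs(i-o)[95:185,340:433].max(),np.abs(i-o).max(), ctrl.get_state()["qd"])
print(ctrl.close_job())
E
```

```text
time: 21.2
ft_force: [0.1, -0.3, 0.6]
2 36 [-0.      0.0001 -0.0008 -0.0002  0.0003  0.0004 -0.0009]
the job is handed in; nothing more can be done
None
```

The toe is standing upright in the middle of the scale's pan, and I handed the job in at about 21 s of the 54 s allowed. I took the smaller buff toe from the cradle and left the green one and the larger buff one alone. I lowered it onto the pan in steps of about 1 mm until the sensor showed its whole weight, roughly 4.5 N, was on the spring. Then I eased the grip from 35 N to 3 N, opened the fingers slowly and backed off.

**Last checks:**
- **Placing:** the foot is within about 4 mm of the pan centre. The scene-camera fits put the toe within about 1.5° of vertical, though repeat fits differed from each other by about that much.
- **Stillness:** two pictures half a second apart show no change around the toe and pan.
- **Pan:** it sank about 30 mm, well short of its stop. I did not measure its speed directly. The lowering was about 10 mm/s, and I saw no change in the pan's position when I let go.
- **Bystanders:** the crucible, brush and both shards match the first picture.

**What disagreed:**
- The two cameras differ by about 6 mm in x, so I aimed for the middle.
- The force readings scatter by about 0.5 N, so the toe could have been up to about 0.3 N (2 mm of pan travel) off balance when I let go.
- The final backing-off move stopped short at the arm's reach limit, with the gripper already clear of the toe.

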